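Re-index a clamping lever to close the cake board's claw

ROBOT

A 7-joint arm with a two-finger parallel gripper is mounted at the origin on a cart in front of the work surface, level with it; the furniture and walls round the work are solid. World frame = base frame: x ahead of the robot, y to its left, z up, the work surface at z = 0. Lengths are in m, angles in degrees, forces in N, time in s.
With the tool pointing down it reaches from about 0.4 to 0.9 m from the base axis. Payload 5.6 kg.
Tool frame: the origin (TCP) lies midway between the tips of the shut fingers; the grasp point (between the pads) lies 19 mm behind it; z points along the fingers, y is the line along which they close (so a half turn about z gives the same grasp; the last joint's range is limited). The gripper opens to 92 mm and grips with 3 to 60 N. Pads are 20 mm wide; open, the fingers measure 128 mm over their backs; the gripper's body (75 mm by 189 mm) begins 69 mm behind the grasp point.
Start: joints at [-75.917, 26.786, -0.665, 91.828, 0.344, 61.387, -3.226], TCP at [0.185, 0.623, 0.215] pointing down, gripper open.
Joint ranges: [-144.91, 144.91], [-17.63, 115.5], [-89.93, 88.59], [15.96, 139.68], [-74.01, 254.01], [8.47, 105.57], [-167.45, 167.45]. Speed limits (degrees/s): [147.25, 147.25, 180, 180, 180, 180, 180].

INTERFACE

Orientations are given as a 3x3 rotation matrix whose columns are the frame's x, y, z axes.
In Python, from plant import env gives the robot as it stands.
- The arm moves only by the tool inch_along, called after "Call:" by a JSON object that holds its "api" and its "payload", one argument or row to a line. Schema: {"type":"object","properties":{"segments":{"type":"object","properties":{"steps":{"type":"array","items":{"type":"array","items":{"type":"number"},"minItems":6,"maxItems":6},"minItems":1,"maxItems":20}},"additionalProperties":false,"required":["steps"]},"aperture":{"type":"number"},"clamp_n":{"type":"number"},"only":{"type":"string"},"quiet":{"type":"boolean"},"lines":{"type":"string"}},"required":["segments"],"additionalProperties":false}. segments is an object whose key "steps" holds a list of rows, 1 to 20 of them, each of 6 numbers: dx, dy, dz in m, then a rotation vector rx, ry, rz in degrees; each row shifts and turns the commanded pose from where the row before left it, along the tool's axes as they then stand; what a row does not reach is not made up. A row lasts 1/12 s, in which the tool goes at most 0.0417 m and 7.16 degrees, less where a joint would pass 70% of its speed; a pose out of reach is approached as far as the arm can. aperture is the finger opening in m, set as the call begins (left out keeps the last). The fingers move at their own pace and stop on an object; clamp_n is the grip in N (left out, the last holds). Time passes only in rows, so rows that do not move let the fingers close. The tool returns the time, the measured TCP pose, the force, the opening and the grip force at its end. only (a regular expression) keeps the lines of the reply that match it, lines (a string "A,B") keeps lines A to B, and quiet returns only ok. Input that does not fit is refused with a message, and nothing moves.
- env.sense(): the state, without advancing time (a new reading comes with each control period).
- env.get_image(name): name is "scene" or "top" or "wrist"; returns the picture (420x560x3 uint8, blue, green, red); there is no depth.
- env.get_calibration(name): a dict with "camera_matrix" (3x3 intrinsics, pixels), "D" ([k1, k2, p1, p2, k3] as OpenCV has them; the pictures are not rectified), "rvec" (rotation vector, rad) and "tvec" (3), from world to camera coordinates, as OpenCV has them. Camera axes: x right, y down, z forward; pixel columns grow to the right and rows downward; lengths in m; the calibration is good to about 2 mm. A picture is of the moment at which its call begins: read the wrist's pose just before it. get_calibration takes no time and is no camera call; for the wrist camera it gives the pose at the moment of the call.
- env.finish_job(): hands the job in; it is judged then, once.
The state is a dict: "t": time; "joint_positions": joint angles; "qvel": joint speeds; "tau": joint torques, N m; "tcp_pos": TCP position; "tool_rot": TCP orientation; "ft_force": force on the tool from outside, world axes, zero at the start; "wrist_torque": the same for the moment, N m; "width": finger opening in m; "finger_force": force on a finger pad.
Only numpy, scipy, OpenCV 4.12 (cv2) and the standard library are available. Lean on these libraries where they do the work, as an engineer would, in place of code of your own. Each camera call takes 0.05 s, during which the arm holds its last target. There are 200 camera calls.

TASK

The cake slicing board is to be clamped: its claw must be swung fully over the board's edge, but the clamping lever has almost reached its stop post. Lift the lever off its serrations, swing it back, let it drop in again and turn it clockwise until the claw is home against its peg; then let go with the lever down in its serrations. Leave the cake and the bun where they lie, and the clamp of the board with the bun as it is.

Things in the scene. Friction and masses are not known exactly. Their poses are not given: they have to be found in the camera images.
- cake_board: The cake's fixed station. Origin on the worktop below the clamp's vertical axis; at yaw 0 its x points away from the robot, y left (yaw 0.12 to 0.38). A dark steel plate 112x123x8 mm carries the clamp; a pale wooden board, 120 (x) x 100 (y) x 18 mm, adjoins it, centred at x 30, y 122 mm, with a cake on it. The clamp's axis stays 0.5 to 0.62 m from the robot
- bun_board: The other station, the same in build and frame, with a bun on its board; to be left as it is. The two stand left and right of the receipt printer (100 mm high), either way round. Behind the printer and the right-hand station runs a glass display case 0.43 m high, whose front left corner is at x 0.57, y 0.26: keep the arm clear of it on the way from the start
- cake: dark brown cake block, 57x100x59 mm, loose on the cake board, origin under its centre
- bun: round bread bun, 75x78x45 mm, loose on the other board, origin under its centre
- cake_knob (a point): Centre of the cake clamp's upright round black knob, 108 mm above the worktop with the lever down. It is 24 mm thick, straight from 74 to 120 mm, top at 124 mm, on the end of the lever's black arm, 85 mm from the axis. The arm and posts lie below 80 mm; nothing within 40 mm of its path is higher than 90 mm. Grip it from above in any yaw; it may turn between the fingers
- bun_knob (a point): the same point of the other station's knob
- cake_front_post (a point): Top of the forward stop post: steel, 10 mm thick, 78 mm high, 45 mm from the axis, at bearing 188 degrees in the station's frame (from its +x, anticlockwise from above). The arm meets it at bearing about 202 and can turn no further clockwise
- cake_back_post (a point): Top of the equal back stop post, at bearing 285 degrees. The arm meets it at about 271; between the posts the lever has some 69 degrees of swing, on the robot's side of the clamp, and the whole of it should be used
- cake_claw_tip (a point): End of the steel claw: a flat bar 22 mm wide under the lever, reaching 96 mm from the axis at 22 to 32 mm height. Home, it points along the station's +y (bearing 90), its end over the board, its side against a low steel peg
- cake_claw (a joint): Angle of the claw, rad, growing clockwise from above: 0 fully open, 0.96 home (hard stop). Starts at 0.2 to 0.41 and stays where it is left; about 1.5 N at the knob turns it. At the start the lever's arm is at bearing 230 degrees less this angle, 4 to 17 degrees before its forward post; the claw still needs 31 to 44 degrees
- cake_lift (a joint): Height of the lever above its seat, m: 0 down, at most 0.012. A spring presses it down with 6 N (10 N when raised). The serrations are 5 mm high: from 0.0055 up the lever swings freely and the claw stays. They are 22.5 degrees apart; a lever let down between two positions drops in as it is turned on
- cake_swing (a joint): Angle of the lever relative to the claw, rad, clockwise positive: 0 at the start, negative after swinging back. With the lever down the two are locked, with about a degree of play (they skip only if forced with over 30 N)

How it is judged (in metres and radians):
On the way, in this order (a step that is already met when the one before it is completed fails the run):
1. the cake clamp's lever is lifted clear of its serrations (value of joint cake_lift above 0.0055 m), for 0.1 s.
2. the lever is down in its serrations again, at least one serration further back on the claw (value of joint cake_swing below -0.3 rad and value of joint cake_lift below 0.002 m), for 0.1 s.
At the end, for the whole second after the job is handed in: The cake station's claw is turned home to within 8 degrees of its peg (joint above 0.82 of 0.96 rad), its lever is down in the serrations (less than 2 mm up) at least one serration further back than at the start, and the cake lies at rest within 20 mm of where it was (all of step 2 and value of joint cake_claw above 0.82 rad and distance of cake from where it was at the start of the episode below 0.02 m and linear speed of cake below 0.02 m/s); the robot touches nothing.
It fails at once if the other station's lever knob is moved more than 15 mm (distance of bun_knob from where it was at the start of the episode above 0.015 m).
It fails at once if the cake or the bun is pushed more than 30 mm (distance of any of cake, bun from where it was at the start of the episode above 0.03 m).
It also fails if it takes over 43 s, if anything falls off the work surface, if the arm or the gripper's body presses on something with over 40 N, if the wrist force passes 120 N, or if a joint passes its speed limit or range.

## Working session

There is one attempt and no reset: what is moved stays moved. The work goes in short steps, Python scripts to look and compute and a tool call to move; the robot and the scene stay as the last step left them, time stands still between calls to the robot, and variables do not carry over. Pictures are saved under pics/ and viewed, at most 10 in all, crops included, and the job is handed in when it is done.

```bash
mkdir -p pics; ls
```

Run:
```python
from plant import env
import cv2
for n in("top","scene"):
    cv2.imwrite(f"pics/{n}0.png",env.get_image(n))
    c=env.get_calibration(n); print(n,c)
s=env.sense();print(s)
```

```text
pics
plant.py
top {'camera_matrix': array([[384.09152848,   0.        , 281.9440903 ],
       [  0.        , 384.09152848, 207.82312788],
       [  0.        ,   0.        ,   1.        ]]), 'D': array([-0.07955685,  0.        ,  0.        ,  0.        ,  0.        ]), 'rvec': array([ 2.17305723, -2.18983561,  0.08325358]), 'tvec': array([0.06583386, 0.47836385, 1.15824798])}
scene {'camera_matrix': array([[407.33569778,   0.        , 275.41735383],
       [  0.        , 407.33569778, 205.90014466],
       [  0.        ,   0.        ,   1.        ]]), 'D': array([-0.09222677,  0.        ,  0.        ,  0.        ,  0.        ]), 'rvec': array([ 0.32280642,  2.94836322, -0.86356432]), 'tvec': array([ 0.45602628, -0.06219376,  1.50379594])}
{'t': 0.1, 'joint_positions': array([-75.91666996,  26.83160434,  -0.66537502,  91.87284573,
         0.34381606,  61.38496495,  -3.2252904 ]), 'qvel': array([ 0.04275263, -0.07487864, -0.00473284, -0.12910069, -0.01837762,
        0.01767216,  0.04790241]), 'tau': array([ 9.80653313e-04, -5.21640801e+01, -1.25020268e-02, -2.44362026e+01,
       -5.67860110e-02,  1.40838569e-02,  5.37159940e-05]), 'tcp_pos': array([0.1850388 , 0.62259199, 0.21374845]), 'tool_rot': array([[-9.58572760e-01,  2.84847600e-01, -3.30530475e-04],
       [ 2.84847772e-01,  9.58571608e-01, -1.48983440e-03],
       [-1.07538626e-04, -1.52226555e-03, -9.99998836e-01]]), 'ft_force': array([-1.06759794, -0.85960137,  0.03936206]), 'wrist_torque': array([ 0.05641145, -0.01523041,  0.06833329]), 'finger_force': 0.0, 'width': 0.09197567736782031}
```

View pics/top0.png

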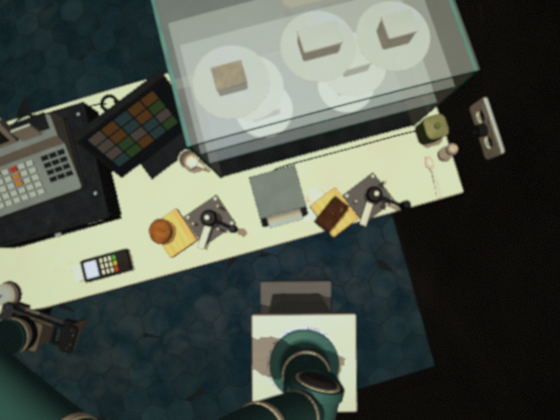

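View pics/scene0.png

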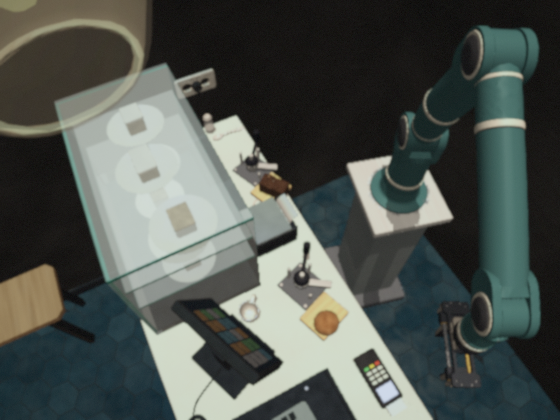

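The top view shows the cake station on the right of the printer: cake near (332,215), clamp hub (374,193), knob about (405,206). In the scene view its hub is near (250,160) and its knob (257,135). I'll enlarge both.

Run:
```python
import cv2,numpy as np
a=cv2.imread("pics/top0.png")[165:240,305:425]; b=cv2.imread("pics/scene0.png")[115:215,220:310]
cv2.imwrite("pics/cropA.png",np.clip(cv2.resize(a,None,fx=6,fy=6,interpolation=cv2.INTER_CUBIC)*1.0*1.4,0,255))
cv2.imwrite("pics/cropB.png",np.clip(cv2.resize(b,None,fx=6,fy=6,interpolation=cv2.INTER_CUBIC)*1.4,0,255))
```

```text
[ WARN:0@0.062] global loadsave.cpp:1063 imwrite_ Unsupported depth image for selected encoder is fallbacked to CV_8U.
```

View pics/cropA.png

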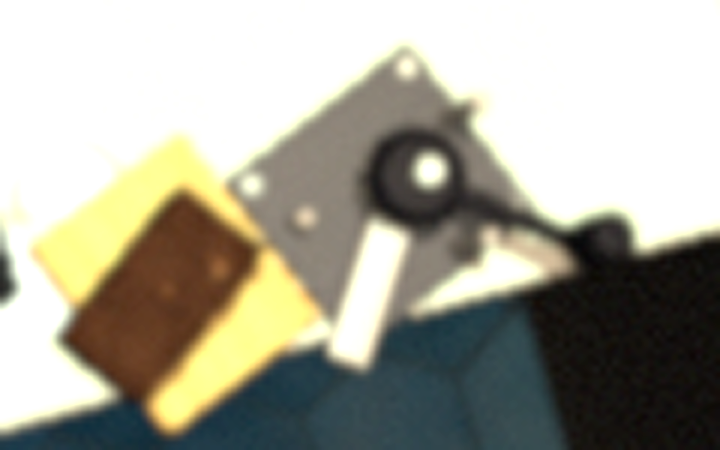

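View pics/cropB.png

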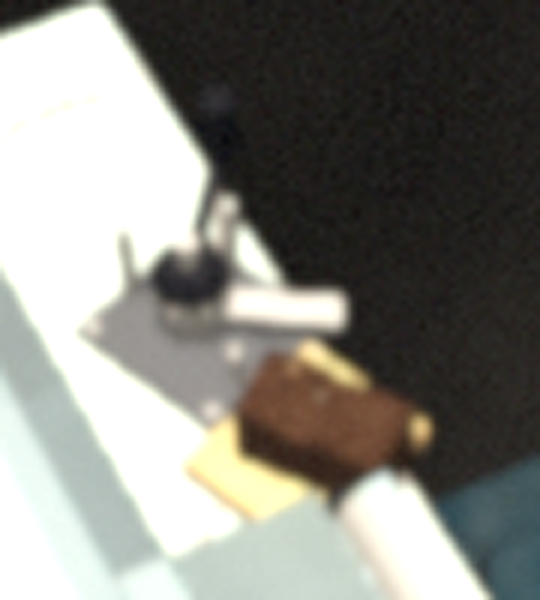

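Crop A (top): knob top near (608,238), hub cap (430,170), post tops about (470,105) and (490,238), peg (305,217). Crop B (scene): knob top about (216,100), hub cap (187,245), claw end (347,310).

Create h.py:
```python
import numpy as np,cv2
from plant import env
def ray(c,uv):
    R=cv2.Rodrigues(c["rvec"])[0]; p=cv2.undistortPoints(np.array([[uv]],float),c["camera_matrix"],c["D"])[0,0]
    return -R.T@c["tvec"], (lambda d:d/np.linalg.norm(d))(R.T@np.array([p[0],p[1],1]))
def tri(*rs):
    A=sum(np.eye(3)-np.outer(d,d) for o,d in rs); b=sum((np.eye(3)-np.outer(d,d))@o for o,d in rs)
    X=np.linalg.solve(A,b); return X,[1e3*np.linalg.norm((np.eye(3)-np.outer(d,d))@(X-o)) for o,d in rs]
def atz(r,z): o,d=r; return o+d*(z-o[2])/d[2]
```

Run:
```python
from h import *
np.set_printoptions(precision=4,suppress=True)
T=env.get_calibration("top");S=env.get_calibration("scene")
a=lambda u,v:ray(T,(305+(u+.5)/6-.5,165+(v+.5)/6-.5))
b=lambda u,v:ray(S,(220+(u+.5)/6-.5,115+(v+.5)/6-.5))
print("knobtop",tri(a(608,238),b(216,100)),atz(a(608,238),.124),atz(b(216,100),.124))
print("hubcap",tri(a(430,170),b(187,245)))
print("peg",tri(a(305,217),b(235,350)))
for n,p in dict(bolt1=(407,68),bolt2=(252,185)).items(): print(n,atz(a(*p),.01))
for n,p in dict(bolt1=(95,327),bolt2=(213,409)).items(): print(n,atz(b(*p),.01))
print("claw",atz(a(350,362),.03),atz(b(347,310),.03))
```

```text
knobtop (array([ 0.4781, -0.2872,  0.1224]), [np.float64(0.13392843139883528), np.float64(0.1339284313988351)]) [ 0.4781 -0.2867  0.124 ] [ 0.4782 -0.2857  0.124 ]
hubcap (array([ 0.514 , -0.2135,  0.0799]), [np.float64(1.819651308566294), np.float64(1.8196513085662382)])
peg (array([ 0.4959, -0.16  ,  0.037 ]), [np.float64(1.3706154861737392), np.float64(1.3706154861737747)])
bolt1 [ 0.5772 -0.221   0.01  ]
bolt2 [ 0.5165 -0.1385  0.01  ]
bolt1 [ 0.575  -0.2174  0.01  ]
bolt2 [ 0.5139 -0.1379  0.01  ]
claw [ 0.4241 -0.1831  0.03  ] [ 0.4195 -0.18    0.03  ]
```

Knob top triangulates to (0.478, −0.287, 0.122), against 0.124 expected. The axis is about (0.514, −0.214), which puts the lever arm at 82 mm, against 85, and the reach at 0.557. All plausible. Next I retract radially and swing round clear of the case.

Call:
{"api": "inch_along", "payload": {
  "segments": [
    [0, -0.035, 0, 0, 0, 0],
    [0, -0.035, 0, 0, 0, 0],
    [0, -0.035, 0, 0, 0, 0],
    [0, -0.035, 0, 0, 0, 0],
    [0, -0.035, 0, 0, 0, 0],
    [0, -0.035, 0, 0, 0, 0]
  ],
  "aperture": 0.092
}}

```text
refused: segments: the value is not of type 'object' (schema: type "object"). Nothing was moved.
```

I used the wrong layout. The manual says an object with the rows under "steps"; once more.

Call:
{"api": "inch_along", "payload": {
  "segments": {"steps": [[0, -0.035, 0, 0, 0, 0], [0, -0.035, 0, 0, 0, 0], [0, -0.035, 0, 0, 0, 0], [0, -0.035, 0, 0, 0, 0], [0, -0.035, 0, 0, 0, 0], [0, -0.035, 0, 0, 0, 0]]},
  "aperture": 0.092
}}

```text
t: 0.6
tcp_pos: [0.1248, 0.4197, 0.2141]
tool_rot: [[-0.959, 0.285, -0.0], [0.285, 0.959, -0.001], [-0.0, -0.001, -1.0]]
ft_force: [-0.1, -0.3, 0.4]
width: 0.0922
finger_force: 0.0
```

Call:
{"api": "inch_along", "payload": {
  "segments": {"steps": [[-0.038, -0.0017, 0, 0, 0, 5], [-0.038, -0.0017, 0, 0, 0, 5], [-0.038, -0.0017, 0, 0, 0, 5], [-0.038, -0.0017, 0, 0, 0, 5], [-0.038, -0.0017, 0, 0, 0, 5], [-0.038, -0.0017, 0, 0, 0, 5], [-0.038, -0.0017, 0, 0, 0, 5], [-0.038, -0.0017, 0, 0, 0, 5], [-0.038, -0.0017, 0, 0, 0, 5], [-0.038, -0.0017, 0, 0, 0, 5]]}
}}

```text
t: 1.43
tcp_pos: [0.4018, 0.1754, 0.2146]
tool_rot: [[-0.394, 0.919, 0.0], [0.919, 0.394, 0.0], [-0.0, 0.0, -1.0]]
ft_force: [0.9, 0.6, -0.2]
width: 0.0918
finger_force: 0.0
```

Call:
{"api": "inch_along", "payload": {
  "segments": {"steps": [[-0.038, -0.0017, 0, 0, 0, 5], [-0.038, -0.0017, 0, 0, 0, 5], [-0.038, -0.0017, 0, 0, 0, 5], [-0.038, -0.0017, 0, 0, 0, 5], [-0.038, -0.0017, 0, 0, 0, 5], [-0.038, -0.0017, 0, 0, 0, 5], [-0.038, -0.0017, 0, 0, 0, 5], [-0.038, -0.0017, 0, 0, 0, 5], [-0.038, -0.0017, 0, 0, 0, 5], [-0.038, -0.0017, 0, 0, 0, 5], [0, 0.03, 0, 0, 0, 0], [0, 0.03, 0, 0, 0, 0], [0, 0, 0, 0, 0, 0], [0, 0, 0, 0, 0, 0], [0, 0, 0, 0, 0, 0]]}
}}

```text
t: 2.68
tcp_pos: [0.4432, -0.2178, 0.214]
tool_rot: [[0.447, 0.895, -0.002], [0.895, -0.447, 0.0], [-0.001, -0.002, -1.0]]
ft_force: [-0.3, 0.0, -0.2]
width: 0.0921
finger_force: 0.0
```

Run:
```python
from h import *
import pickle
s=env.sense();c=env.get_calibration("wrist");i=env.get_image("wrist")
pickle.dump(c,open("w1.pkl","wb"));cv2.imwrite("pics/w1.png",i)
print(s["tcp_pos"],s["tool_rot"],s["joint_positions"])
for X in([.478,-.287,.124],[.514,-.2135,.08]): print(cv2.projectPoints(np.array([X]),c["rvec"],c["tvec"],c["camera_matrix"],c["D"])[0].ravel())
```

```text
[ 0.44316937 -0.21782487  0.21397477] [[ 4.47059598e-01  8.94502040e-01 -1.95338700e-03]
 [ 8.94504019e-01 -4.47059736e-01  3.89465685e-04]
 [-5.24902827e-04 -1.92142689e-03 -9.99998016e-01]] [-17.30593368  13.87047944  46.27239059 115.52504352 -12.09359098
  55.50230362   8.50224512]
[359.21028821 271.17849418]
[353.40861386 159.66953607]
```

View pics/w1.png

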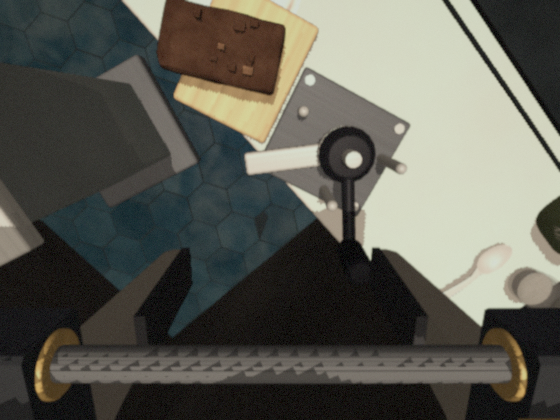

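The wrist view shows the hub cap at (353,159), exactly as predicted from the other views. The knob is black on black near (357,265), so I'll brighten that part.

Run:
```python
import cv2,numpy as np
a=cv2.imread("pics/w1.png")[90:310,290:430].astype(float)
a=255*(np.clip(a/255,0,1))**.4
cv2.imwrite("pics/w1c.png",cv2.resize(a.astype(np.uint8),None,fx=2.7,fy=2.7,interpolation=cv2.INTER_CUBIC))
```

```text
(no output)
```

View pics/w1c.png

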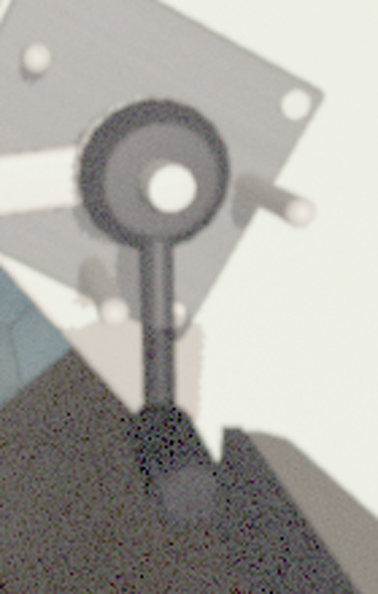

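The brightened crop shows the knob top at crop (190,492), which is full-frame (360.4,272.0), 1 px from the prediction. Post tops are at crop (113,312) and (300,212).

Run:
```python
from h import *
import pickle
np.set_printoptions(precision=4,suppress=True)
T=env.get_calibration("top");S=env.get_calibration("scene");W=pickle.load(open("w1.pkl","rb"))
a=lambda u,v:ray(T,(305+(u+.5)/6-.5,165+(v+.5)/6-.5))
b=lambda u,v:ray(S,(220+(u+.5)/6-.5,115+(v+.5)/6-.5))
w=lambda u,v:ray(W,(290+u/2.7,90+v/2.7))
k=tri(a(608,238),b(216,100),w(190,492));h=tri(a(430,170),b(187,245),w(172,187))
print(k,h)
f=atz(w(113,312),.078);bk=atz(w(300,212),.078);print(f,bk)
A=h[0]
for p in(k[0],f,bk,atz(w(190,492),.123)): d=(p-A)[:2];print(np.hypot(*d),np.degrees(np.arctan2(d[1],d[0]))%360)
s=env.sense();print(s["tool_rot"].T@(np.array([k[0][0],k[0][1],.092])-s["tcp_pos"]))
```

```text
(array([ 0.4782, -0.2879,  0.1224]), [np.float64(0.5875657012111575), np.float64(0.5983302125849113), np.float64(1.122147386753027)]) (array([ 0.5141, -0.2133,  0.0802]), [np.float64(1.7235867162052472), np.float64(1.9213548516954904), np.float64(0.24356506040730697)])
[ 0.4812 -0.2426  0.078 ] [ 0.5478 -0.2391  0.078 ]
0.08276727629873294 244.29234844479447
0.044009220681544045 221.6554966034891
0.042401116388871354 322.5269923374271
0.0834600717282973 244.7265064427782
[-0.0473  0.063   0.1221]
```

All consistent: the posts lie at 44 mm and 42 mm, 101° apart, and the yaw is about 36°. Next I move over the knob, go down and grip.

Call:
{"api": "inch_along", "payload": {
  "segments": {"steps": [[-0.024, 0.032, 0, 0, 0, 0], [-0.0245, 0.032, 0, 0, 0, 0], [0, 0, 0.03, 0, 0, 0], [0, 0, 0.03, 0, 0, 0], [0, 0, 0.03, 0, 0, 0], [0, 0, 0.02, 0, 0, 0], [0, 0, 0.0115, 0, 0, 0], [0, 0, 0, 0, 0, 0], [0, 0, 0, 0, 0, 0]]}
}}

```text
t: 3.48
tcp_pos: [0.4797, -0.29, 0.0937]
tool_rot: [[0.447, 0.895, 0.0], [0.895, -0.447, 0.0], [0.0, 0.0, -1.0]]
ft_force: [0.5, -0.5, 0.5]
width: 0.0919
finger_force: 0.0
```

Call:
{"api": "inch_along", "payload": {
  "segments": {"steps": [[0, 0, 0, 0, 0, 0], [0, 0, 0, 0, 0, 0], [0, 0, 0, 0, 0, 0], [0, 0, 0, 0, 0, 0], [0, 0, 0, 0, 0, 0], [0, 0, 0, 0, 0, 0], [0, 0, 0, 0, 0, 0], [0, 0, 0, 0, 0, 0], [0, 0, 0, 0, 0, 0], [0, 0, 0, 0, 0, 0]]},
  "aperture": 0,
  "clamp_n": 45
}}

```text
t: 4.32
tcp_pos: [0.4797, -0.2902, 0.093]
tool_rot: [[0.447, 0.895, -0.0], [0.895, -0.447, 0.0], [-0.0, -0.0, -1.0]]
ft_force: [0.2, 0.4, -0.8]
width: 0.027
finger_force: 0.1
```

Call:
{"api": "inch_along", "payload": {
  "segments": {"steps": [[0, 0, 0, 0, 0, 0], [0, 0, 0, 0, 0, 0], [0, 0, 0, 0, 0, 0], [0, 0, 0, 0, 0, 0]]},
  "aperture": 0,
  "clamp_n": 45
}}

```text
t: 4.65
tcp_pos: [0.4797, -0.2902, 0.0931]
tool_rot: [[0.447, 0.895, -0.0], [0.895, -0.447, 0.0], [0.0, -0.0, -1.0]]
ft_force: [-0.8, 0.1, -0.5]
width: 0.023
finger_force: 45.0
```

Call:
{"api": "inch_along", "payload": {
  "segments": {"steps": [[0, 0, -0.002, 0, 0, 0], [0, 0, -0.002, 0, 0, 0], [0, 0, -0.002, 0, 0, 0], [0, 0, -0.002, 0, 0, 0], [0, 0, -0.001, 0, 0, 0], [0, 0, 0, 0, 0, 0], [0, 0, 0, 0, 0, 0], [0, 0, 0, 0, 0, 0]]}
}}

```text
t: 5.32
tcp_pos: [0.4796, -0.2896, 0.1018]
tool_rot: [[0.447, 0.895, -0.001], [0.895, -0.447, 0.001], [0.0, -0.001, -1.0]]
ft_force: [0.8, 1.7, -8.0]
width: 0.023
finger_force: 45.0
```

The lever rose 8.7 mm, and the pull of 8–10 N matches the spring. Now I work out the arc back.

Create arc.py:
```python
from h import *; import sys
np.set_printoptions(precision=4,suppress=True)
s=env.sense(); A=np.array([.514,-.2133]); d=s["tcp_pos"][:2]-A
b=np.arctan2(d[1],d[0]); r=np.hypot(*d); n=int(sys.argv[2])
print(r,np.degrees(b)%360,s["ft_force"])
th=b+np.radians(float(sys.argv[1]))*np.arange(n+1)/n
P=np.c_[A[0]+r*np.cos(th),A[1]+r*np.sin(th),0*th]
print((np.diff(P,axis=0)@s["tool_rot"])[:,:2])
```

```bash
python3 arc.py 54 9
```

```text
0.08371398388181842 245.75832763236315 [ 0.8459  1.717  -8.0372]
[[0.0008 0.0087]
 [0.0017 0.0086]
 [0.0026 0.0084]
 [0.0035 0.008 ]
 [0.0043 0.0076]
 [0.0051 0.0072]
 [0.0058 0.0066]
 [0.0064 0.0059]
 [0.007  0.0052]]
```

Call:
{"api": "inch_along", "payload": {
  "segments": {"steps": [[0.0008, 0.0087, 0, 0, 0, 0], [0.0017, 0.0086, 0, 0, 0, 0], [0.0026, 0.0084, 0, 0, 0, 0], [0.0035, 0.008, 0, 0, 0, 0], [0, 0, 0, 0, 0, 0], [0, 0, 0, 0, 0, 0]]}
}}

```text
t: 5.82
tcp_pos: [0.5101, -0.2989, 0.1007]
tool_rot: [[0.446, 0.895, -0.008], [0.895, -0.446, -0.001], [-0.004, -0.007, -1.0]]
ft_force: [-7.0, -0.7, -9.1]
width: 0.023
finger_force: 45.0
```

```bash
python3 arc.py 30 5
```

```text
0.08569476307195509 267.4073330912282 [-7.0175 -0.7432 -9.0995]
[[0.0041 0.008 ]
 [0.0049 0.0075]
 [0.0056 0.007 ]
 [0.0063 0.0064]
 [0.007  0.0057]]
```

Create claw.py:
```python
from h import *
c=env.get_calibration("wrist");i=env.get_image("wrist");cv2.imwrite("pics/last.png",i)
g=cv2.cvtColor(i,6);o=[]
for th in range(118,182,2):
    t=np.radians(th);P=np.array([[.514+r*np.cos(t),-.2133+r*np.sin(t),.032] for r in np.linspace(.06,.09,7)])
    p=cv2.projectPoints(P,c["rvec"],c["tvec"],c["camera_matrix"],c["D"])[0].reshape(-1,2).astype(int)
    o.append((th,int(np.median([g[v,u] if 0<=v<420 and 0<=u<560 else -1 for u,v in p]))))
print(o)
```

```bash
python3 claw.py
```

```text
[(118, 128), (120, 131), (122, 156), (124, 181), (126, 188), (128, 190), (130, 189), (132, 189), (134, 186), (136, 187), (138, 187), (140, 183), (142, 183), (144, 135), (146, 110), (148, 143), (150, 148), (152, 151), (154, 203), (156, 199), (158, 199), (160, 199), (162, 197), (164, 201), (166, 199), (168, 136), (170, 60), (172, 56), (174, 71), (176, 69), (178, 69), (180, 79)]
```

Call:
{"api": "inch_along", "payload": {
  "segments": {"steps": [[0, 0, -0.001, 0, 0, 0], [0, 0, -0.001, 0, 0, 0], [0, 0, 0, 0, 0, 0]]}
}}

```text
t: 6.12
tcp_pos: [0.5101, -0.2989, 0.103]
tool_rot: [[0.447, 0.895, -0.007], [0.895, -0.447, -0.0], [-0.004, -0.006, -1.0]]
ft_force: [-7.0, -0.7, -8.9]
width: 0.0232
finger_force: 45.0
```

The claw is still at about 160.5°, so the lever swings freely. Continuing back.

Call:
{"api": "inch_along", "payload": {
  "segments": {"steps": [[0.0041, 0.008, 0, 0, 0, 0], [0.0049, 0.0075, 0, 0, 0, 0], [0.0056, 0.007, 0, 0, 0, 0], [0.0063, 0.0064, 0, 0, 0, 0], [0.007, 0.0057, 0, 0, 0, 0], [0, 0, 0, 0, 0, 0], [0, 0, 0, 0, 0, 0]]}
}}

```text
t: 6.7
tcp_pos: [0.5537, -0.2887, 0.1024]
tool_rot: [[0.446, 0.895, -0.008], [0.895, -0.446, 0.0], [-0.003, -0.007, -1.0]]
ft_force: [-5.9, 0.2, -8.7]
width: 0.0228
finger_force: 45.0
```

```bash
python3 arc.py 5 1;python3 claw.py
```

```text
0.08525691282788682 297.77742488444653 [-5.9459  0.1604 -8.6511]
[[0.0062 0.0041]]
[(118, 140), (120, 152), (122, 183), (124, 187), (126, 188), (128, 188), (130, 188), (132, 189), (134, 188), (136, 187), (138, 187), (140, 186), (142, 165), (144, 107), (146, 102), (148, 60), (150, 57), (152, 140), (154, 200), (156, 196), (158, 194), (160, 195), (162, 195), (164, 197), (166, 193), (168, 143), (170, 67), (172, 70), (174, 66), (176, 65), (178, 47), (180, 46)]
```

Call:
{"api": "inch_along", "payload": {
  "segments": {"steps": [[-0.0075, -0.006, 0, 0, 0, 0], [0, 0, 0, 0, 0, 0], [0, 0, 0.003, 0, 0, 0], [0, 0, 0.003, 0, 0, 0], [0, 0, 0.003, 0, 0, 0], [0, 0, 0, 0, 0, 0], [0, 0, 0, 0, 0, 0], [0, 0, 0, 0, 0, 0]]}
}}

```text
t: 7.42
tcp_pos: [0.5494, -0.2926, 0.0966]
tool_rot: [[0.447, 0.895, 0.002], [0.895, -0.447, -0.0], [0.001, 0.002, -1.0]]
ft_force: [-1.7, 4.2, 6.1]
width: 0.0229
finger_force: 45.0
```

```bash
python3 arc.py -42 8;python3 claw.py
```

```text
0.08684424617705443 294.0718634454339 [-1.7018  4.1649  6.0587]
[[-0.0059 -0.0053]
 [-0.0054 -0.0058]
 [-0.0048 -0.0063]
 [-0.0042 -0.0067]
 [-0.0036 -0.0071]
 [-0.0029 -0.0074]
 [-0.0023 -0.0076]
 [-0.0016 -0.0078]]
[(118, 139), (120, 149), (122, 184), (124, 188), (126, 187), (128, 188), (130, 188), (132, 188), (134, 189), (136, 189), (138, 189), (140, 186), (142, 164), (144, 114), (146, 105), (148, 57), (150, 61), (152, 59), (154, 182), (156, 198), (158, 194), (160, 195), (162, 194), (164, 197), (166, 197), (168, 178), (170, 72), (172, 67), (174, 66), (176, 65), (178, 66), (180, 50)]
```

Resting on a tooth, 3.5 mm up and 3° short of the notch. I turn it on clockwise.

Call:
{"api": "inch_along", "payload": {
  "segments": {"steps": [[-0.003, -0.0025, 0, 0, 0, 0], [-0.003, -0.0028, 0, 0, 0, 0], [-0.0027, -0.0029, 0, 0, 0, 0], [-0.0027, -0.0029, 0, 0, 0, 0], [0, 0, 0, 0, 0, 0], [0, 0, 0, 0, 0, 0], [0, 0, 0, 0, 0, 0]]}
}}

```text
t: 8.05
tcp_pos: [0.5365, -0.2974, 0.0953]
tool_rot: [[0.448, 0.894, 0.006], [0.894, -0.448, -0.002], [0.001, 0.006, -1.0]]
ft_force: [6.8, 2.9, -6.9]
width: 0.0231
finger_force: 45.0
```

```bash
python3 arc.py -32 7;python3 claw.py
```

```text
0.08707702443880877 284.95057475134354 [ 6.79    2.9221 -6.9108]
[[-0.0044 -0.0054]
 [-0.004  -0.0057]
 [-0.0035 -0.006 ]
 [-0.003  -0.0063]
 [-0.0025 -0.0065]
 [-0.002  -0.0067]
 [-0.0014 -0.0068]]
[(118, 130), (120, 149), (122, 177), (124, 187), (126, 186), (128, 188), (130, 190), (132, 189), (134, 189), (136, 189), (138, 189), (140, 187), (142, 178), (144, 119), (146, 106), (148, 117), (150, 91), (152, 194), (154, 198), (156, 196), (158, 196), (160, 195), (162, 197), (164, 197), (166, 164), (168, 55), (170, 58), (172, 58), (174, 67), (176, 67), (178, 66), (180, 66)]
```

The fingers slid down the knob and now hold the lever slightly up, at −7 N. I open so the spring can seat it, then look.

Call:
{"api": "inch_along", "payload": {
  "segments": {"steps": [[0, 0, 0, 0, 0, 0], [0, 0, 0, 0, 0, 0], [0, 0, 0, 0, 0, 0], [0, 0, 0, 0, 0, 0], [0, 0, 0, 0, 0, 0], [0, 0, 0, 0, 0, 0]]},
  "aperture": 0.06
}}

```text
t: 8.6
tcp_pos: [0.5333, -0.2977, 0.0952]
tool_rot: [[0.447, 0.894, 0.0], [0.894, -0.447, -0.001], [-0.0, 0.0, -1.0]]
ft_force: [-0.7, 1.0, 0.5]
width: 0.0596
finger_force: 0.0
```

```bash
python3 claw.py
```

Run:
```python
from h import *
a=cv2.imread("pics/last.png").astype(float)
cv2.imwrite("pics/v7.png",(255*(a/255)**.45).astype(np.uint8))
```

```text
[(118, 132), (120, 148), (122, 155), (124, 186), (126, 188), (128, 186), (130, 188), (132, 189), (134, 188), (136, 188), (138, 188), (140, 186), (142, 178), (144, 127), (146, 105), (148, 117), (150, 83), (152, 195), (154, 198), (156, 195), (158, 196), (160, 194), (162, 197), (164, 198), (166, 164), (168, 51), (170, 53), (172, 54), (174, 64), (176, 66), (178, 67), (180, 67)]
```

View pics/v7.png

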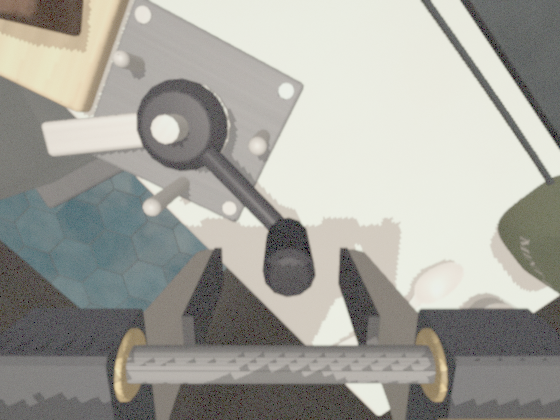

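Knob top ellipse centre about (290,274), hub cap (165,129). The lever stands between the posts and the claw has barely moved. Now the lever's bearing, and whether it has dropped in.

Run:
```python
from h import *
c=env.get_calibration("wrist")
print(atz(ray(c,(165,129)),.08))
for z in(.124,.128):
    p=atz(ray(c,(290,274)),z);d=p[:2]-[.514,-.2133];print(z,p,np.hypot(*d),np.degrees(np.arctan2(d[1],d[0]))%360)
s=env.sense();print(s["tool_rot"].T@(np.append(p[:2],.09)-s["tcp_pos"]))
```

```text
[ 0.51163101 -0.21139652  0.08      ]
0.124 [ 0.54107759 -0.29155658  0.124     ] 0.08280874670188872 289.0861504800002
0.128 [ 0.54184    -0.28976841  0.128     ] 0.08137864331458351 290.00514225197384
[0.01082142 0.00409582 0.00520429]
```

The reading fits z = 0.124, so the lever is down, at about 289°. The knob sits off-centre in the pads by about 9 and 5 mm, so I recentre and grip again.

Call:
{"api": "inch_along", "payload": {
  "segments": {"steps": [[0.009, 0.005, 0, 0, 0, 0], [0, 0, 0.002, 0, 0, 0], [0, 0, 0, 0, 0, 0], [0, 0, 0, 0, 0, 0]]},
  "aperture": 0.06
}}

```text
t: 8.98
tcp_pos: [0.542, -0.2912, 0.0928]
tool_rot: [[0.446, 0.895, -0.0], [0.895, -0.446, 0.0], [-0.0, -0.0, -1.0]]
ft_force: [0.1, -0.6, -0.6]
width: 0.0596
finger_force: 0.0
```

Call:
{"api": "inch_along", "payload": {
  "segments": {"steps": [[0, 0, 0, 0, 0, 0], [0, 0, 0, 0, 0, 0], [0, 0, 0, 0, 0, 0], [0, 0, 0, 0, 0, 0], [0, 0, 0, 0, 0, 0], [0, 0, 0, 0, 0, 0], [0, 0, 0, 0, 0, 0], [0, 0, 0, 0, 0, 0]]},
  "aperture": 0,
  "clamp_n": 30
}}

```text
t: 9.65
tcp_pos: [0.5419, -0.2915, 0.0931]
tool_rot: [[0.447, 0.895, -0.0], [0.895, -0.447, 0.0], [0.0, -0.0, -1.0]]
ft_force: [-0.2, 0.1, 0.2]
width: 0.0231
finger_force: 30.0
```

```bash
python3 arc.py -40 8
```

```text
0.08299497961384643 289.61162150514906 [-0.1601  0.0928  0.223 ]
[[-0.005  -0.0052]
 [-0.0045 -0.0057]
 [-0.004  -0.006 ]
 [-0.0035 -0.0064]
 [-0.0029 -0.0066]
 [-0.0023 -0.0069]
 [-0.0017 -0.007 ]
 [-0.0011 -0.0072]]
```

Call:
{"api": "inch_along", "payload": {
  "segments": {"steps": [[-0.005, -0.0052, 0, 0, 0, 0], [-0.0045, -0.0057, 0, 0, 0, 0], [-0.004, -0.006, 0, 0, 0, 0], [-0.0035, -0.0064, 0, 0, 0, 0], [0, 0, 0, 0, 0, 0], [0, 0, 0, 0, 0, 0], [0, 0, 0, 0, 0, 0]]}
}}

```text
t: 10.23
tcp_pos: [0.5146, -0.2984, 0.0937]
tool_rot: [[0.449, 0.894, 0.004], [0.894, -0.449, -0.004], [-0.001, 0.005, -1.0]]
ft_force: [2.6, -4.3, -2.9]
width: 0.0237
finger_force: 30.0
```

```bash
python3 arc.py -25 5;python3 claw.py
```

```text
0.08506231272413949 270.43149163193345 [ 2.5755 -4.3346 -2.8826]
[[-0.0031 -0.0067]
 [-0.0025 -0.007 ]
 [-0.0019 -0.0072]
 [-0.0012 -0.0073]
 [-0.0006 -0.0074]]
[(118, 129), (120, 130), (122, 173), (124, 180), (126, 190), (128, 188), (130, 189), (132, 188), (134, 192), (136, 200), (138, 198), (140, 196), (142, 198), (144, 196), (146, 198), (148, 197), (150, 159), (152, 70), (154, 58), (156, 57), (158, 57), (160, 59), (162, 60), (164, 67), (166, 68), (168, 60), (170, 58), (172, 55), (174, 66), (176, 67), (178, 66), (180, 70)]
```

The claw follows: centre at about 143°, home expected near 126°. I carry on.

Call:
{"api": "inch_along", "payload": {
  "segments": {"steps": [[-0.0031, -0.0067, 0, 0, 0, 0], [-0.0025, -0.007, 0, 0, 0, 0], [-0.0019, -0.0072, 0, 0, 0, 0], [0, 0, 0, 0, 0, 0], [0, 0, 0, 0, 0, 0], [0, 0, 0, 0, 0, 0]]}
}}

```text
t: 10.78
tcp_pos: [0.4921, -0.2982, 0.0941]
tool_rot: [[0.45, 0.893, 0.005], [0.893, -0.45, -0.007], [-0.005, 0.008, -1.0]]
ft_force: [3.6, -8.3, -3.3]
width: 0.023
finger_force: 30.0
```

```bash
python3 arc.py -10 4;python3 claw.py
```

```text
0.08766042731735924 255.55851898076597 [ 3.626  -8.2631 -3.339 ]
[[-0.0007 -0.0038]
 [-0.0006 -0.0038]
 [-0.0004 -0.0038]
 [-0.0002 -0.0038]]
[(118, 133), (120, 152), (122, 204), (124, 200), (126, 200), (128, 200), (130, 201), (132, 202), (134, 194), (136, 164), (138, 183), (140, 183), (142, 184), (144, 157), (146, 144), (148, 110), (150, 111), (152, 109), (154, 110), (156, 110), (158, 107), (160, 109), (162, 107), (164, 109), (166, 109), (168, 111), (170, 107), (172, 109), (174, 105), (176, 104), (178, 111), (180, 106)]
```

Call:
{"api": "inch_along", "payload": {
  "segments": {"steps": [[0.001, -0.004, 0, 0, 0, 0], [0.001, -0.003, 0, 0, 0, 0], [0, 0, 0, 0, 0, 0], [0, 0, 0, 0, 0, 0], [0, 0, 0, 0, 0, 0]]}
}}

```text
t: 11.25
tcp_pos: [0.4878, -0.2962, 0.0948]
tool_rot: [[0.452, 0.892, 0.008], [0.892, -0.452, -0.013], [-0.008, 0.013, -1.0]]
ft_force: [5.5, -13.7, -5.2]
width: 0.0235
finger_force: 30.0
```

```bash
python3 arc.py -4 2;python3 claw.py
```

```text
0.08698765678066779 252.454815570658 [  5.4672 -13.6557  -5.1677]
[[-0.0004 -0.003 ]
 [-0.0003 -0.003 ]]
[(118, 153), (120, 203), (122, 203), (124, 201), (126, 202), (128, 201), (130, 202), (132, 200), (134, 172), (136, 170), (138, 181), (140, 184), (142, 185), (144, 151), (146, 135), (148, 109), (150, 112), (152, 112), (154, 111), (156, 109), (158, 107), (160, 109), (162, 110), (164, 110), (166, 112), (168, 111), (170, 108), (172, 107), (174, 109), (176, 109), (178, 111), (180, 101)]
```

The claw has turned about 34° to 126°, and resistance is climbing (about 9 N tangential), so it's at the peg. One small push more, then release and look.

Call:
{"api": "inch_along", "payload": {
  "segments": {"steps": [[0.001, -0.003, 0.001, 0, 0, 0], [0, 0, 0, 0, 0, 0], [0, 0, 0, 0, 0, 0]]}
}}

```text
t: 11.55
tcp_pos: [0.4866, -0.2958, 0.0947]
tool_rot: [[0.453, 0.892, 0.011], [0.892, -0.452, -0.016], [-0.009, 0.017, -1.0]]
ft_force: [6.4, -16.1, -3.2]
width: 0.0232
finger_force: 30.0
```

Call:
{"api": "inch_along", "payload": {
  "segments": {"steps": [[0, 0, 0, 0, 0, 0], [0, 0, 0, 0, 0, 0], [0, 0, 0, 0, 0, 0], [0, 0, 0, 0, 0, 0]]},
  "aperture": 0.07
}}

```text
t: 11.88
tcp_pos: [0.4833, -0.2865, 0.0921]
tool_rot: [[0.447, 0.894, -0.0], [0.894, -0.447, 0.001], [0.0, -0.001, -1.0]]
ft_force: [0.0, -0.3, 0.0]
width: 0.0476
finger_force: 0.0
```

Call:
{"api": "inch_along", "payload": {
  "segments": {"steps": [[0, 0, -0.02, 0, 0, 0], [0, 0, -0.03, 0, 0, 0], [0, 0, -0.03, 0, 0, 0], [0, 0, -0.03, 0, 0, 0], [-0.03, 0, 0, 0, 0, 0], [-0.03, 0, 0, 0, 0, 0], [0, 0, 0, 0, 0, 0], [0, 0, 0, 0, 0, 0]]},
  "aperture": 0.092
}}

```text
t: 12.55
tcp_pos: [0.4554, -0.3407, 0.2019]
tool_rot: [[0.45, 0.893, -0.001], [0.893, -0.45, 0.001], [0.001, -0.001, -1.0]]
ft_force: [-0.1, -0.2, -0.8]
width: 0.0918
finger_force: 0.0
```

```bash
python3 claw.py
```

Run:
```python
from h import *
a=cv2.imread("pics/last.png").astype(float)
cv2.imwrite("pics/v8.png",(255*(a/255)**.45).astype(np.uint8))
```

```text
[(118, -1), (120, -1), (122, -1), (124, -1), (126, -1), (128, -1), (130, -1), (132, -1), (134, 156), (136, 134), (138, 180), (140, 184), (142, 184), (144, 179), (146, 144), (148, 110), (150, 115), (152, 145), (154, 113), (156, 114), (158, 111), (160, 111), (162, 103), (164, 111), (166, 110), (168, 111), (170, 113), (172, 108), (174, 73), (176, 61), (178, 63), (180, 59)]
```

View pics/v8.png

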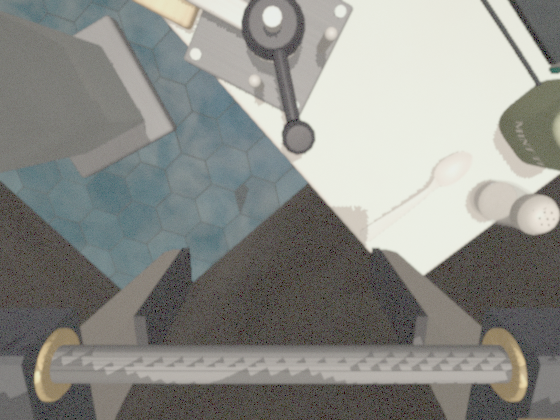

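The knob is released, top at (299,135), well clear of the forward post (255,80). I shift to see claw, peg and cake.

Call:
{"api": "inch_along", "payload": {
  "segments": {"steps": [[0.03, -0.01, -0.01, 0, 0, 0], [0.03, -0.01, -0.01, 0, 0, 0], [0.03, 0, -0.01, 0, 0, 0], [0, 0, 0, 0, 0, 0], [0, 0, 0, 0, 0, 0], [0, 0, 0, 0, 0, 0]]}
}}

```text
t: 13.1
tcp_pos: [0.4793, -0.2498, 0.2316]
tool_rot: [[0.445, 0.895, -0.001], [0.895, -0.445, 0.0], [-0.0, -0.001, -1.0]]
ft_force: [0.0, -0.3, -0.5]
width: 0.092
finger_force: 0.0
```

```bash
python3 claw.py
```

Run:
```python
from h import *
a=cv2.imread("pics/last.png").astype(float)
cv2.imwrite("pics/v9.png",(255*(a/255)**.45).astype(np.uint8)[:310])
```

```text
[(118, 174), (120, 212), (122, 215), (124, 212), (126, 212), (128, 210), (130, 210), (132, 210), (134, 171), (136, 177), (138, 184), (140, 174), (142, 177), (144, 160), (146, 137), (148, 116), (150, 114), (152, 115), (154, 114), (156, 105), (158, 113), (160, 113), (162, 113), (164, 109), (166, 112), (168, 100), (170, 60), (172, 62), (174, 61), (176, 57), (178, 57), (180, 57)]
```

View pics/v9.png

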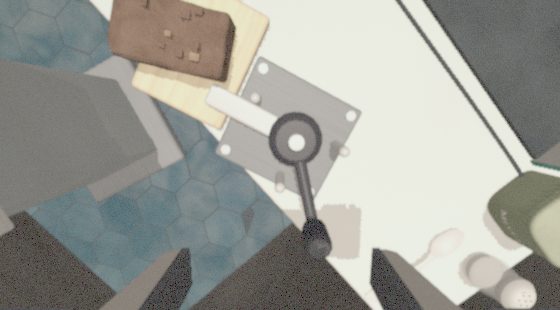

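The claw lies over the board, touching its peg at (256,99); the cake is in place. Knob top at (319,246), hub cap (296,142). Last check: knob height from the top and scene cameras plus the wrist.

Run:
```python
from h import *
c=env.get_calibration("wrist")
h=atz(ray(c,(296,142)),.08);print(h)
for z in(.124,.129):
    p=atz(ray(c,(319,246)),z);d=(p-h)[:2];print(z,p,np.hypot(*d),np.degrees(np.arctan2(d[1],d[0]))%360)
s=env.get_image("scene").astype(float)[115:175,225:285];t=env.get_image("top").astype(float)[180:230,360:420]
f=lambda a:cv2.resize((255*(a/255)**.45).astype(np.uint8),(390,390),interpolation=cv2.INTER_CUBIC)
cv2.imwrite("pics/v10.png",np.hstack([f(s),f(t)]))
```

```text
[ 0.51280013 -0.21325365  0.08      ]
0.124 [ 0.49297912 -0.29351553  0.124     ] 0.0826730997303741 256.12812226111816
0.129 [ 0.49335266 -0.29149897  0.129     ] 0.08062589011460906 256.042254987037
```

View pics/v10.png

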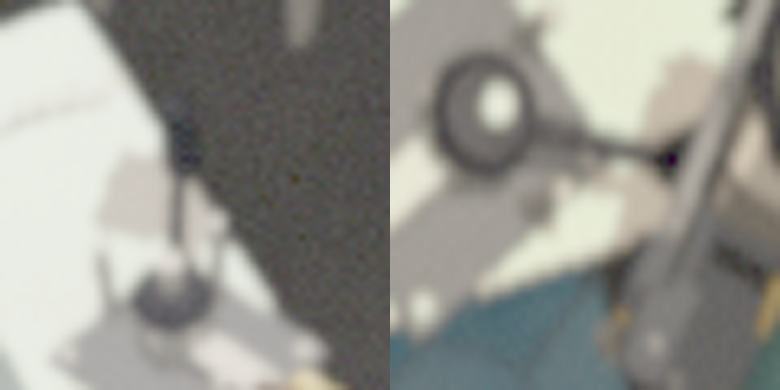

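The lever bearing is 256°, against 244.5° at the start, and the claw has turned 33.5–34°. That makes the swing −45°, exactly two serrations. The knob's radius at z = 0.124 is 82.7 mm, the same as when it was seated at the start, so the lever is down. Handing in.

```bash
python3 -c "
from plant import env
print(env.finish_job())"
```

```text
the job is handed in; nothing more can be done
None
```

The job is handed in (no verdict was shown): by my camera measurements the cake clamp's claw is home against its peg, the lever is down two serrations further back, the gripper is clear, and the cake is in place; the bun station was never approached.

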